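# Stow the pastel tin and clip the chest shut

## Task

Pack up the sloping wooden art chest: lay the flat metal tin down inside it, swing the lid fully shut, and then, holding the snap hook from the slotted stand square to the sloping lid, press its sprung gate onto the cross bar of the staple that stands up through the lid, until the bar has passed inside and the gate has sprung shut behind it. Let the hook go so that it stays hanging on the staple, and leave the other things on the table where they are.

Things in the scene. Friction and masses are not known exactly. Their poses are not given: they have to be found in the camera images.
- chest: Fixed open-topped wooden chest. Origin: centre of its underside; x points from its front (robot side) to its hinge side, y along its 240 mm width, z up. 170 mm deep (x -85 to 85), walls 8 mm, floor 8 mm (felt on it). Front wall 50 mm high, back wall 140; the sides rise between them at 28 degrees. The staple legs stand at x -68, y +-28; free floor: x -60 to 77, y -112 to 112 mm.
- lid (a joint): Lid angle, rad: 0 fully shut (sloping 28 degrees, low towards the robot), growing as it opens; 2.06 is upright; starts 1.93 to 2.08. Plain board 192 mm from hinge to front edge, 240 mm wide, 9 mm thick, with a slot for the staple centred 19 mm from the front edge. Stiff hinge: it stays where it is left and takes some 1 to 6 N at its front edge to move.
- hinge (a point): Point on the lid's hinge line, at mid width: chest frame x = 85, z = 140 mm; the hinge line runs along the chest's y. The underside of the lid lies on the hinge line.
- lid_edge (a point): Middle of the lid's free (front) edge, on its outer (upper) face; moves with the lid.
- staple: Fixed U of 8 mm round steel bar, standing just behind the chest's front wall, square to the closed lid (leaning 28 degrees towards the robot); it passes through the lid's slot when shut. Origin: midway between its legs, 69 mm below its cross bar, level with the closed lid's underside. z points along the legs to the cross bar, y along the bar, x up the slope.
- staple_bar (a point): Middle of the staple's cross bar, on its centre line (bar 8 mm thick; legs 56 mm apart between centres). With the lid shut it stands 60 mm above the lid's upper face, measured square to it.
- hook: Big snap hook (carrying-handle carabiner), 120 mm long, 12 mm thick, 83 mm high, 140 g, starting upright in the stand, gate down, black rubber grip up. Origin: middle of its underside (gate side); x along its length towards the nose, y across its thickness, z up to the grip. Inside of the loop: x -48 to 48, z 12 to 66. Mouth in the underside: x -22 (gate's pin) to 28 (nose end).
- hook_grip (a point): Middle of the hook's rubber grip, which is 88 mm long (x), 14 mm thick (y) and 17 mm high (z 66 to 83 in the hook frame); this point: x 0, z 74.5.
- hook_mouth (a point): Point on the underside of the hook where the bar should enter: hook frame x 17, z 0 (10 to 22 works). A bar pressed in there, square to the underside, swings the gate up, slips round its free end, and the gate springs shut once the bar's centre is 45 to 54 mm above the underside; with the bar at z 60 the hook's underside meets the lid. Works with the nose pointing up or down the slope.
- gate (a joint): Gate angle, rad: 0 shut, up to 1.25 swung in towards the grip (it swings only inwards). A straight 7 mm steel rod from its pin (hook frame x -22, z 9) to x 25. Spring: 0.10 N m when shut, rising 0.2 N m per rad, that is about 4 to 10 N of push on the hook.
- gate_tip (a point): Free end of the gate, on its centre line; hook frame x = 25, z = 9 mm when shut.
- stand: Fixed wooden block 150 x 70 mm, 42 mm high, with a slot along its x, 16.5 mm wide and 34 mm deep (130 mm long), that holds the hook upright. Origin: centre of its underside. The hook's underside rests 8 mm above the table, its grip's middle 82 mm above the table.
- tin: Flat closed metal tin, 85 mm (x) x 46 mm (y) x 36 mm high, about 220 g, lying on the table. Origin: centre of its underside.
- bottle: Bystander, to be left alone: blue water bottle, 68 mm across, 170 mm tall. Origin: centre of its underside.
- jar: Bystander, to be left alone: low glass jar, 64 mm across, 70 mm tall. Origin: centre of its underside.
- eraser: Bystander, to be left alone: white eraser, 65 x 32 x 22 mm. Origin: centre of its underside.
- sanding_block: Bystander, to be left alone: cork block, 100 x 50 x 30 mm. Origin: centre of its underside.
- water_cup: Bystander, to be left alone: white cup, 72 mm across, 85 mm tall. Origin: centre of its underside.
Things that resemble listed ones, but are neither listed nor needed, are in the scene too. There is more than one size of the hook; the one meant has the size given above.

How it is judged:
By the outcome, as a careful person would: the job done as asked, in the order asked, and still so for the second after the job is handed in, with the robot touching nothing.
It also fails if it takes over 72 s, if anything falls off the work surface, if the arm or the gripper's body presses on something with over 40 N, if the wrist force passes 120 N, or if a joint passes its speed limit or range.

## Robot

A 6-joint arm with a two-finger parallel gripper is mounted at the origin on the work surface. World frame = base frame: x ahead of the robot, y to its left, z up, the work surface at z = 0. Lengths are in m, angles in rad, forces in N, time in s.
With the tool pointing down it reaches from about 0.325 to 1 m from the base axis. Payload 5.1 kg.
Tool frame: the origin (TCP) lies at the very end of the fingers, on their centre line; the grasp point (between the pads) lies manip.grip_point_offset behind it (manip.grip_point_offset is the distance from the TCP to the grasp point, in m); z points along the fingers, y is the line along which they close (so a half turn about z gives the same grasp; the last joint's range is limited). The gripper opens to 85 mm and grips with 20 to 120 N. Pads are 22 mm wide; open, the fingers measure 114 mm over their backs; the gripper's body (76 mm by 85 mm) begins 54 mm behind the grasp point. The pads swing forward as they close: fully open they stand 13 mm farther back than shut.
Start: joints at [1.033, 0.124, 1.65, -0, 1.367, -0.083], TCP at [0.286, 0.584, 0.231] pointing down, gripper open.
Joint ranges: [-2.61, 2.61], [-1.02, 2.33], [0.03, 2.71], [-1.35, 4.49], [0.32, 2.68], [-2.91, 2.91]. Speed limits (rad/s): [2.57, 2.57, 3.14, 3.14, 3.14, 3.14].

## Interface

Orientations are given as a 3x3 rotation matrix whose columns are the frame's x, y, z axes.
In Python, from cell import manip, vision gives the robot as it stands.
- The arm moves only by the shell command python3 -m crank 'ROWS' [FORCE]. ROWS is JSON, a list of rows, each an object with "delta_rot": the turn, a rotation vector about the tool's x, y, z in rad, a list of three; "translation": the shift along the tool's x, y, z in mm, a list of three; "grip": the opening, from -1 (shut) to 1 (fully open). A call has exactly 8 rows; each row shifts and turns the commanded pose from where the row before left it, along the tool's axes as they then stand; what a row does not reach is not made up. A row lasts 1/8 s, in which the tool goes at most 62.5 mm and 10.7 degrees, less where a joint would pass 70% of its speed; a pose out of reach is approached as far as the arm can. A call is refused whole if a number of a shift passes 62.5 or a number of a turn 0.188, either way. A call with a gripper value outside its range is refused whole. The fingers move at their own pace and stop on an object; FORCE is the grip in N (left out, the last holds). Time passes only in rows, so rows that do not move let the fingers close, or fill a call up. It gives the time, the measured TCP pose, the force, the opening and the grip force at its end, in the units of the state.
- manip.state(): the state, without advancing time (a new reading comes with each control period).
- vision.capture(name): name is "side" or "top"; returns a dict with "color" (400x640x3 uint8, red, green, blue), "depth" (400x640 float32, m along the optical axis (not along the pixel's ray), 0 where there is no reading), "fx", "fy", "cx", "cy" (pixels), "k1" (the pictures are not rectified: a ray, as slopes to the right and down, at radius r is drawn at 1 + k1 r^2 times it, then the intrinsics apply), "R" (3x3) and "t" (3): a world point X has camera coordinates R X + t. Camera axes: x right, y down, z forward; pixel columns grow to the right and rows downward; lengths in m; the calibration is good to about 2 mm. A picture is of the moment at which its call begins.
- manip.job_done(): hands the job in; it is judged then, once.
The state is a dict: "time_s": time; "joints": joint angles; "dq": joint speeds; "joint_efforts": joint torques, N m; "position": TCP position; "tcp_rot": TCP orientation; "wrist_force": force on the tool from outside, world axes, zero at the start; "wrist_torque": the same for the moment, N m; "opening": opening from 0.0 (shut) to 1.0 (fully open); "grasp_force": force on a finger pad.
Only numpy, scipy, OpenCV 4.12 (cv2) and the standard library are available. Lean on these libraries where they do the work, as an engineer would, in place of code of your own. Each camera call takes 0.05 s, during which the arm holds its last target. There are 200 camera calls.

## Working session

There is one attempt and no reset: what is moved stays moved. The work goes in short steps, Python scripts to look and compute and a shell command to move; the robot and the scene stay as the last step left them, time stands still between calls to the robot, and variables do not carry over. Pictures are saved under pics/ and viewed, at most 10 in all, crops included, and the job is handed in when it is done.

```bash
ls; mkdir -p pics; python3 - <<'E'
from cell import manip, vision
import cv2,pickle
d={n:vision.capture(n) for n in("side","top")}
pickle.dump(d,open("c0.pkl","wb"))
for n in d: cv2.imwrite(f"pics/{n}0.png",d[n]["color"][:,:,::-1]); print(n,d[n]["t"],d[n]["R"].round(3).tolist(),d[n]["fx"],d[n]["k1"])
s=manip.state();print(s,manip.grip_point_offset)
E
```

```text
pics
side [-0.4294998   0.25904483  1.48231624] [[0.809, -0.588, 0.017], [-0.427, -0.607, -0.671], [0.405, 0.535, -0.742]] 480.4317911400036 -0.01982144098192372
top [-0.03322919  0.49132942  1.12799902] [[-0.017, -1.0, -0.005], [-0.987, 0.018, -0.159], [0.159, 0.002, -0.987]] 395.873689866146 0.015582213528091972
{'time_s': 0.1, 'joints': array([ 1.03343346e+00,  1.24467926e-01,  1.65156521e+00, -1.20445984e-05,
        1.36754373e+00, -8.26129937e-02]), 'dq': array([ 3.22809218e-04, -1.92256812e-03, -1.87530154e-03, -1.37175768e-03,
       -3.24074957e-05,  1.38566952e-04]), 'joint_efforts': array([ 5.50388995e-04, -4.24934542e+01, -3.66652787e+01, -3.66611300e-05,
        3.96785937e-03, -1.76185210e-05]), 'position': array([0.28524546, 0.58342705, 0.23014141]), 'tcp_rot': array([[-8.98371917e-01,  4.39234433e-01, -1.00552568e-03],
       [ 4.39235557e-01,  8.98370302e-01, -1.71059282e-03],
       [ 1.51983146e-04, -1.97841118e-03, -9.99998031e-01]]), 'wrist_force': array([ 0.30945188, -0.14047581, -0.51896698]), 'wrist_torque': array([-0.03304964,  0.00396394, -0.01694765]), 'grasp_force': 0.0, 'opening': 0.9999707258779639} 0.0187
```

```bash
cat > h.py <<'E'
import numpy as np,cv2,pickle
from cell import manip,vision
def cloud(c):
    K=np.array([[c["fx"],0,c["cx"]],[0,c["fy"],c["cy"]],[0,0,1.]]);D=np.array([c["k1"],0,0,0.])
    h,w=c["depth"].shape
    u,v=np.meshgrid(np.arange(w),np.arange(h))
    p=cv2.undistortPoints(np.stack([u,v],-1).reshape(-1,1,2).astype(float),K,D).reshape(h,w,2)
    z=c["depth"][...,None].astype(float)
    X=np.concatenate([p*z,z],-1)
    W=(X-np.array(c["t"]))@np.array(c["R"])
    W[c["depth"]==0]=np.nan
    return W
def proj(c,X):
    K=np.array([[c["fx"],0,c["cx"]],[0,c["fy"],c["cy"]],[0,0,1.]])
    return cv2.projectPoints(np.atleast_2d(X).astype(float),cv2.Rodrigues(np.array(c["R"]))[0],np.array(c["t"]),K,np.array([c["k1"],0,0,0.]))[0].reshape(-1,2)
E
```

```text
(no output)
```

View pics/side0.png

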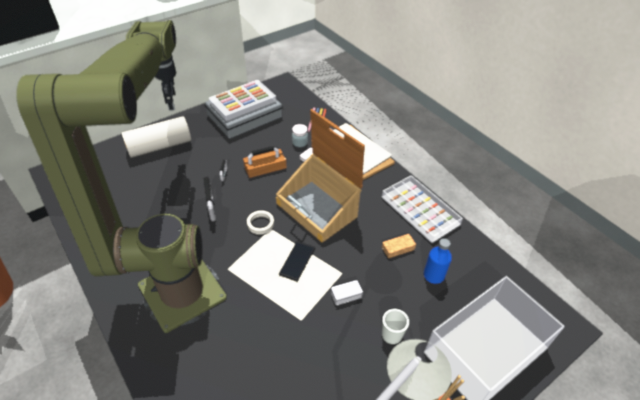

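View pics/top0.png

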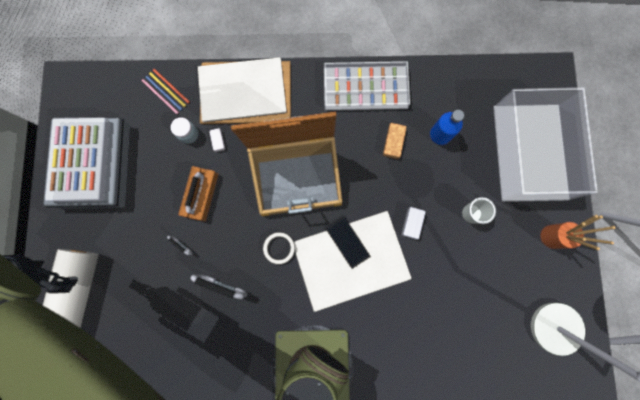

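Side view: chest at (318,195), stand with hook at (266,162), white boxes at (347,292) and (310,155), dark slab at (298,260). Top view: chest (297,178), stand (198,193), white box (413,223), other white box (217,140), dark slab (348,242), other hooks lying at (180,245) and (218,287).

```bash
python3 - <<'E'
from h import *
d=pickle.load(open("c0.pkl","rb"))
W=cloud(d["top"]);np.set_printoptions(precision=3,suppress=True)
for n,(u,v) in dict(box=(413,223),box2=(217,140),slab=(348,242),jar=(183,128),cork=(395,140),cup=(480,211),table=(450,320),chestfloor=(290,180)).items(): print(n,W[v,u],"h",W[v-2:v+3,u-2:u+3,2].round(3).min(),W[v-2:v+3,u-2:u+3,2].max())
c=d["top"]["color"][100:260,165:440,::-1]
cv2.imwrite("pics/t1.png",cv2.resize(c,None,fx=2.9,fy=2.9,interpolation=cv2.INTER_CUBIC))
c=d["side"]["color"][90:310,180:450,::-1]
cv2.imwrite("pics/s1.png",cv2.resize(c,(736,600),interpolation=cv2.INTER_CUBIC))
E
```

```text
box [ 0.404 -0.3    0.032] h 0.031 0.03906242892363686
box2 [0.67  0.284 0.02 ] h 0.017 0.02407143191400824
slab [ 0.353 -0.11   0.011] h 0.006 0.0169525889542053
jar [0.695 0.372 0.065] h 0.065 0.0746367264860305
cork [ 0.659 -0.261  0.025] h 0.025 0.031808770459074986
cup [ 0.439 -0.508  0.007] h 0.0 0.019911996029435115
table [ 0.124 -0.399 -0.   ] h -0.008 0.0020996829724466213
chestfloor [0.543 0.061 0.013] h 0.005 0.014185653726549318
```

View pics/t1.png

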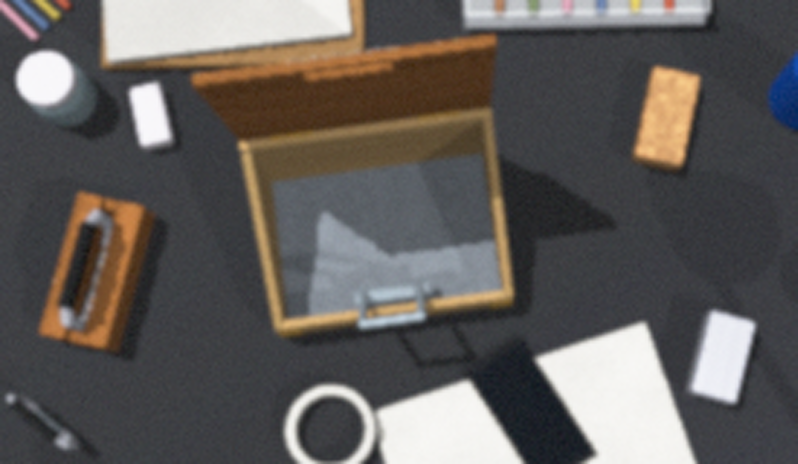

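View pics/s1.png

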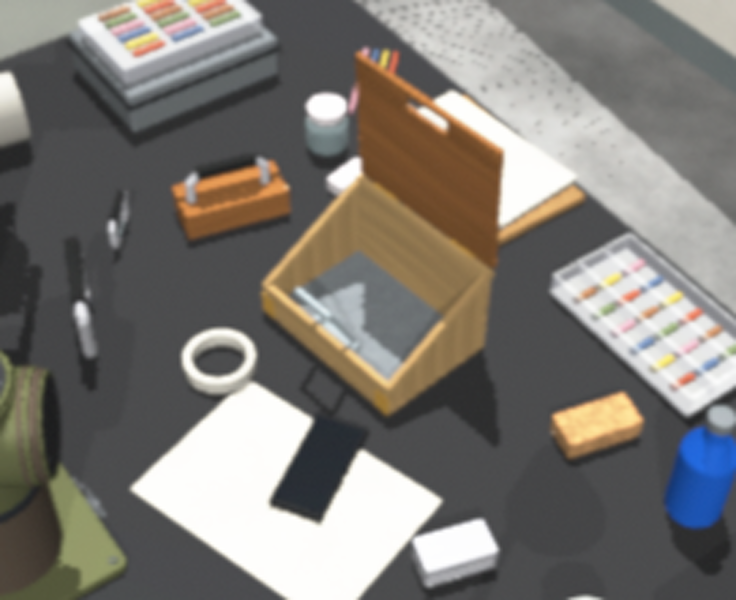

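Those crops show the tin (white seamed box, 36 mm high, crop top (723,357)), the eraser (150,115), the hook in its stand (97,270), and the staple bar (390,310) in front of the rim.

```bash
cat > m.py <<'E'
from h import *
np.set_printoptions(precision=4,suppress=True)
def near(P,c,r,z0,z1):
    return P[(np.hypot(P[:,0]-c[0],P[:,1]-c[1])<r)&(P[:,2]>z0)&(P[:,2]<z1)]
def rect(P):
    (c,(w,h),a)=cv2.minAreaRect(P[:,:2].astype(np.float32)); return np.array(c),w,h,a
E
python3 - <<'E'
from m import *
d=pickle.load(open("c0.pkl","rb"))
for n in("top","side"):
    W=cloud(d[n]);P=W.reshape(-1,3);C=d[n]["color"].reshape(-1,3).astype(int);ok=~np.isnan(P[:,0]);P=P[ok];C=C[ok]
    print(n,"table z",np.median(near(P,(0.2,-0.3),.05,-.03,.03)[:,2]))
    T=near(P,(.404,-.3),.07,.022,.06);print("tin",len(T),rect(T),np.median(T[:,2]))
    m=(np.hypot(P[:,0]-.52,P[:,1]-.33)<.14)
    S=P[m];SC=C[m];S_=S[(S[:,2]>.03)&(S[:,2]<.052)&(SC[:,0]>SC[:,2]+40)];print("stand",len(S_),rect(S_),np.median(S_[:,2]))
    G=S[(S[:,2]>.066)&(S[:,2]<.11)]
    print("grip",len(G),rect(G),G.mean(0),np.percentile(G[:,2],[50,90,98]));u,s,v=np.linalg.svd(G[:,:2]-G[:,:2].mean(0));print(" dir",v[0],np.degrees(np.arctan2(v[0,1],v[0,0])))
    t=(G[:,:2]-G[:,:2].mean(0))@v[0];GC=SC[(S[:,2]>.066)&(S[:,2]<.11)].sum(1);print(" ext",t.min(),t.max());k=GC<200;print(" dark",k.sum(),t[k].min(),t[k].max(),G[k].mean(0))
    # staple: grey pts
    m=(abs(P[:,0]-.46)<.06)&(abs(P[:,1]-.03)<.08)&(P[:,2]>.095)&(P[:,2]<.14)
    B=P[m];print("staple",len(B),B.mean(0),B[:,1].min(),B[:,1].max());
    if len(B)>5:
        u,s,v=np.linalg.svd(B[:,:2]-B[:,:2].mean(0));print(" dir",v[0],np.percentile(B[:,2],[10,50,90]))
E
```

```text
top table z -0.001959719974912756
tin 475 (array([ 0.4062, -0.3036]), 0.046801645308732986, 0.0845625102519989, 72.99632263183594) 0.034341435148702915
stand 787 (array([0.5056, 0.3343]), 0.07416697591543198, 0.15080755949020386, 77.1467514038086) 0.04067958557305654
grip 234 (array([0.5027, 0.3364]), 0.014208686538040638, 0.11735696345567703, 76.60771942138672) [0.5012 0.3354 0.0859] [0.088  0.0918 0.0929]
 dir [-0.9712  0.2382] 166.22160469507628
 ext -0.059922382228680376 0.05744476004040908
 dark 143 -0.04091005042732508 0.0404687295169528 [0.5005 0.3339 0.0874]
staple 86 [0.4405 0.0248 0.1187] -0.005530368534698469 0.0560807016424067
 dir [-0.1338  0.991 ] [0.1088 0.1209 0.1235]
side table z -0.0014224490377820836
tin 419 (array([ 0.4012, -0.3063]), 0.05133220925927162, 0.08603933453559875, 71.6743392944336) 0.033683455406540774
stand 455 (array([0.5025, 0.3262]), 0.07816574722528458, 0.1509941816329956, 76.58098602294922) 0.038959923509210063
grip 147 (array([0.5003, 0.3306]), 0.02709590084850788, 0.11772084981203079, 74.5943603515625) [0.4982 0.3286 0.0826] [0.0842 0.0906 0.094 ]
 dir [-0.967   0.2547] 165.2463522075019
 ext -0.06043040750219177 0.0572887023622068
 dark 94 -0.0393465047820358 0.03969787736080545 [0.4973 0.3293 0.0861]
staple 46 [0.4359 0.0158 0.1178] -0.009588029799135853 0.05166336764140766
 dir [ 0.1699 -0.9855] [0.1049 0.1201 0.1236]
```

```bash
python3 - <<'E'
from m import *
from scipy.optimize import minimize
d=pickle.load(open("c0.pkl","rb"))
for n in("top","side"):
    P=cloud(d[n]).reshape(-1,3);C=d[n]["color"].reshape(-1,3).astype(int);ok=~np.isnan(P[:,0]);P=P[ok];C=C[ok]
    m=(abs(P[:,0]-.65)<.12)&(abs(P[:,1]-.06)<.2)&(P[:,2]>.17)&(P[:,2]<.4)
    L=P[m]
    for _ in range(5):
        c=L.mean(0);v=np.linalg.svd(L-c)[2][2];v*=-np.sign(v[0]);L=L[abs((L-c)@v)<.008]
    print(n,"lid",len(L),c,"normal",v,"yaw",np.degrees(np.arctan2(-v[1],-v[0])),"tilt",np.degrees(np.arcsin(v[2])),"zmax",L[:,2].max())
    # rim fit : wooden-lit rim points
    m=(abs(P[:,0]-.55)<.14)&(abs(P[:,1]-.05)<.17)&(P[:,2]>.03)&(P[:,2]<.155);Q=P[m]
    hgt=lambda x:np.clip(.140-(.085-x)*np.tan(np.radians(28)),0,.14)
    def cost(p,full=False):
        ca,sa=np.cos(p[2]),np.sin(p[2]);D=Q[:,:2]-p[:2];x=D[:,0]*ca+D[:,1]*sa;y=-D[:,0]*sa+D[:,1]*ca;z=Q[:,2]
        top=abs(z-hgt(x))
        # dist to wall shell (planes)
        dx=np.minimum(abs(x-.085),np.minimum(abs(x+.085),np.minimum(abs(x-.077),abs(x+.077))))
        dy=np.minimum(abs(abs(y)-.12),abs(abs(y)-.112))
        ringx=(np.abs(x)<.085)&(np.abs(x)>.077)|((np.abs(y)>.112)&(np.abs(y)<.12))
        inside=(abs(x)<.085)&(abs(y)<.12)
        dd=np.minimum(dx,dy);dd=np.where(ringx&inside,np.minimum(dd,top),dd)
        return np.minimum(dd,.012).mean()
    best=min((minimize(cost,[x0,y0,np.radians(a)],method="Nelder-Mead") for x0 in(.53,.545) for y0 in(.05,.06) for a in(5,8,11)),key=lambda r:r.fun)
    print(" chest",best.x,np.degrees(best.x[2]),best.fun)
    ca,sa=np.cos(best.x[2]),np.sin(best.x[2]);print(" pred bar",best.x[0]-.1004*ca,best.x[1]-.1004*sa)
E
```

```text
top lid 2195 [0.6171 0.0469 0.2705] normal [-0.9922 -0.1215 -0.0284] yaw 6.984027458280527 tilt -1.630262333037345 zmax 0.3361406447149502
 chest [0.5383 0.0368 0.1218] 6.979555090445512 0.0017763164428932546
 pred bar 0.4386901365614536 0.024606606172872827
side lid 1979 [0.6154 0.0356 0.2571] normal [-0.9922 -0.1193 -0.0349] yaw 6.854231001059686 tilt -1.9988866662820954 zmax 0.3359340972337226
 chest [0.5345 0.0353 0.1242] 7.116428483035842 0.0018890780405502441
 pred bar 0.4348478844968322 0.022834674724782084
```

```bash
cat > p.py <<'E'
from m import *
from scipy.spatial.transform import Rotation as Ro
def Rt(yaw_y,tilt=0,flip=False):
    """tool y at world angle yaw_y (deg); z down, tilted forward (towards y-90deg direction) by tilt deg"""
    a=np.radians(yaw_y);y=np.array([np.cos(a),np.sin(a),0]);f=np.array([np.sin(a),-np.cos(a),0])
    t=np.radians(tilt);z=np.array([0,0,-np.cos(t)])+f*np.sin(t);
    if flip:y=-y
    return np.stack([np.cross(y,z),y,z],1)
def plan(pts,R=None):
    s=manip.state();p=s["position"];R0=s["tcp_rot"]
    if R is not None:
        print("turn",Ro.from_matrix(R0.T@R).as_rotvec());R0=R
    for q in pts:
        q=np.array(q);print("to",q,"shift mm",(R0.T@(q-p)*1000).round(1));p=q
E
python3 -c "
from p import *
plan([(.40,.15,.25),(.404,-.304,.15),(.404,-.3045,.010)],Rt(73))"
```

```text
turn [-0.002  -0.0003 -0.158 ]
to [0.4  0.15 0.25] shift mm [-236.5 -380.9  -19.9]
to [ 0.404 -0.304  0.15 ] shift mm [-136.6 -433.   100. ]
to [ 0.404  -0.3045  0.01  ] shift mm [ -0.1  -0.5 140. ]
```

```bash
python3 -m crank '[{"delta_rot":[0,0,-0.158],"translation":[0,0,-20],"grip":1},{"delta_rot":[0,0,0],"translation":[-34,-54,0],"grip":1},{"delta_rot":[0,0,0],"translation":[-34,-54,0],"grip":1},{"delta_rot":[0,0,0],"translation":[-34,-54,0],"grip":1},{"delta_rot":[0,0,0],"translation":[-34,-54,0],"grip":1},{"delta_rot":[0,0,0],"translation":[-34,-54,0],"grip":1},{"delta_rot":[0,0,0],"translation":[-34,-54,0],"grip":1},{"delta_rot":[0,0,0],"translation":[-33,-57,0],"grip":1}]' 40
python3 -m crank '[{"delta_rot":[0,0,0],"translation":[-17,-54,5],"grip":1},{"delta_rot":[0,0,0],"translation":[-17,-54,5],"grip":1},{"delta_rot":[0,0,0],"translation":[-17,-54,10],"grip":1},{"delta_rot":[0,0,0],"translation":[-17,-54,10],"grip":1},{"delta_rot":[0,0,0],"translation":[-17,-54,10],"grip":1},{"delta_rot":[0,0,0],"translation":[-17,-54,20],"grip":1},{"delta_rot":[0,0,0],"translation":[-17,-54,20],"grip":1},{"delta_rot":[0,0,0],"translation":[-17,-54,20],"grip":1}]'
python3 -c "
from p import *
plan([(.404,-.3045,.010)],Rt(73))"
```

```text
time_s: 1.1
position: [0.3978, 0.1592, 0.251]
tcp_rot: [[-0.956, 0.292, 0.0], [0.292, 0.956, -0.0], [-0.0, -0.0, -1.0]]
wrist_force: [1.0, -0.6, -0.0]
opening: 1.003
grasp_force: 0.0
time_s: 2.1
position: [0.4011, -0.2936, 0.1505]
tcp_rot: [[-0.956, 0.293, 0.0], [0.293, 0.956, 0.0], [-0.0, 0.0, -1.0]]
wrist_force: [0.7, 0.5, 0.3]
opening: 0.999
grasp_force: 0.0
turn [ 0.0002  0.0002 -0.0007]
to [ 0.404  -0.3045  0.01  ] shift mm [ -6.   -9.6 140.5]
```

```bash
python3 -m crank '[{"delta_rot":[0,0,0],"translation":[0,0,50],"grip":1},{"delta_rot":[0,0,0],"translation":[0,0,50],"grip":1},{"delta_rot":[0,0,0],"translation":[0,0,40],"grip":1},{"delta_rot":[0,0,0],"translation":[0,0,0],"grip":1},{"delta_rot":[0,0,0],"translation":[0,0,0],"grip":-0.1},{"delta_rot":[0,0,0],"translation":[0,0,0],"grip":-1},{"delta_rot":[0,0,0],"translation":[0,0,0],"grip":-1},{"delta_rot":[0,0,0],"translation":[0,0,0],"grip":-1}]' 50
python3 -c "
from p import *
s=manip.state();p=s['position'];print(p)
ca,sa=np.cos(.1222),np.sin(.1222)
C=lambda x,y,z:(.5365+x*ca-y*sa,.036+x*sa+y*ca,z)
print(C(-.008,0,.25))
plan([(p[0],p[1],.25),C(-.008,0,.25),C(-.008,0,.022)],Rt(97))"
```

```text
time_s: 3.1
position: [0.4036, -0.2936, 0.0144]
tcp_rot: [[-0.956, 0.292, 0.004], [0.292, 0.956, -0.004], [-0.005, -0.003, -1.0]]
wrist_force: [-0.7, -1.3, 6.1]
opening: 0.528
grasp_force: 53.7
[ 0.4036 -0.2936  0.0144]
(np.float64(0.5285596570670852), np.float64(0.035024831241420244), 0.25)
turn [-0.0037  0.0046 -0.4188]
to [ 0.4036 -0.2936  0.25  ] shift mm [   0.     0.  -235.6]
to [0.5286 0.035  0.25  ] shift mm [-164.1  310.9    0. ]
to [0.5286 0.035  0.022 ] shift mm [  0.   0. 228.]
```

```bash
python3 -m crank '[{"delta_rot":[0,0,0],"translation":[0,0,-50],"grip":-1},{"delta_rot":[0,0,-0.14],"translation":[0,0,-50],"grip":-1},{"delta_rot":[0,0,-0.14],"translation":[0,0,-50],"grip":-1},{"delta_rot":[0,0,-0.14],"translation":[0,0,-46],"grip":-1},{"delta_rot":[0,0,0],"translation":[-27,52,0],"grip":-1},{"delta_rot":[0,0,0],"translation":[-27,52,0],"grip":-1},{"delta_rot":[0,0,0],"translation":[-27,52,0],"grip":-1},{"delta_rot":[0,0,0],"translation":[-27,52,0],"grip":-1}]' 50
python3 -m crank '[{"delta_rot":[0,0,0],"translation":[-27,52,0],"grip":-1},{"delta_rot":[0,0,0],"translation":[-27,50,0],"grip":-1},{"delta_rot":[0,0,0],"translation":[0,0,0],"grip":-1},{"delta_rot":[0,0,0],"translation":[0,0,0],"grip":-1},{"delta_rot":[0,0,0],"translation":[0,0,0],"grip":-1},{"delta_rot":[0,0,0],"translation":[0,0,0],"grip":-1},{"delta_rot":[0,0,0],"translation":[0,0,0],"grip":-1},{"delta_rot":[0,0,0],"translation":[0,0,0],"grip":-1}]'
python3 -c "
from p import *
plan([(.5286,.035,.024)],Rt(97))
t=vision.capture('side');cv2.imwrite('pics/s2.png',cv2.resize(t['color'][60:310,150:450,::-1],(720,600)))"
```

```text
time_s: 4.1
position: [0.4833, -0.07, 0.2078]
tcp_rot: [[-0.992, -0.123, 0.001], [-0.123, 0.992, 0.0], [-0.001, -0.0, -1.0]]
wrist_force: [1.2, -0.2, -3.4]
opening: 0.529
grasp_force: 52.7
time_s: 5.1
position: [0.5243, 0.0354, 0.2073]
tcp_rot: [[-0.993, -0.122, -0.0], [-0.122, 0.993, -0.0], [0.0, -0.0, -1.0]]
wrist_force: [0.6, -0.1, -1.8]
opening: 0.525
grasp_force: 52.9
turn [-0.     -0.      0.0002]
to [0.5286 0.035  0.024 ] shift mm [ -4.3  -0.9 183.3]
```

View pics/s2.png

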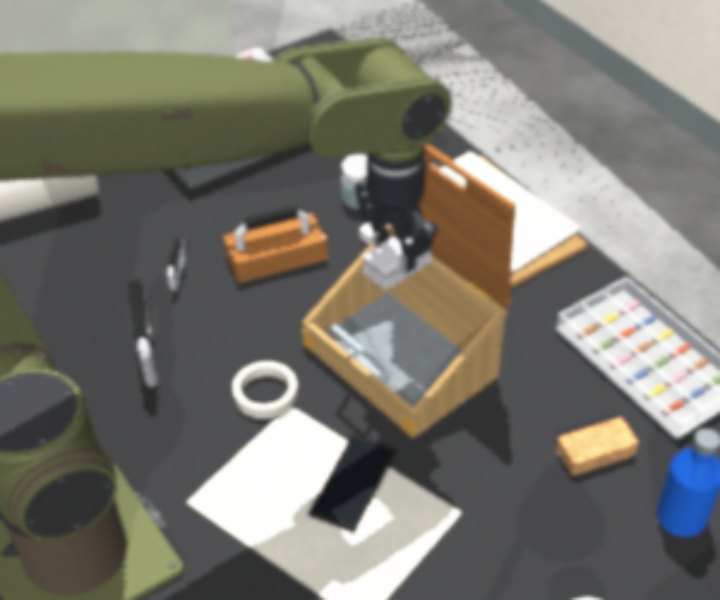

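```bash
python3 -c "
from p import *
for n in('top','side'):
    t=vision.capture(n);P=cloud(t).reshape(-1,3);C=t['color'].reshape(-1,3).astype(int)
    k=(P[:,0]>.42)&(P[:,0]<.75)&(abs(P[:,1]-.04)<.13)&(P[:,2]>.22);P=P[k];C=C[k]
    for z in np.arange(.24,.66,.03):
        Q=P[(P[:,2]>z)&(P[:,2]<z+.03)]
        if len(Q)>3:print(n,round(z,2),len(Q),Q[:,0].min(),Q[:,0].max(),Q[:,1].min(),Q[:,1].max())
"
```

```text
top 0.24 152 0.5059524276967724 0.6326592345127319 -0.07224521330608066 0.16390977771461585
top 0.27 178 0.5058890038592756 0.6312544457055606 -0.07154072645691113 0.1653186177788621
top 0.3 335 0.5044208365868457 0.6327004947477847 -0.07287266814112195 0.16508089710477528
top 0.33 241 0.4871806831509427 0.6350235687132768 -0.07258631437772706 0.16580309977605034
top 0.36 112 0.4872896351173244 0.5110121141135338 0.009209785238202308 0.0707022220499313
top 0.39 94 0.4880306519138486 0.5021394847523811 0.007907666476928839 0.06488334153044217
top 0.42 88 0.4866267047616504 0.49651774554923467 -0.018466700896619004 0.06026781833864383
top 0.45 86 0.43146567112318834 0.5029301881161936 -0.02163212908837018 0.07976575538584431
top 0.48 789 0.4212889307249116 0.5665560200306469 -0.023087632190126283 0.08867590577371728
top 0.51 2402 0.42085672999062274 0.5572174153810406 -0.02155208763776953 0.09541227476292581
top 0.54 699 0.4200223810939545 0.4686007924014682 -0.016589349168892546 0.09529344066467253
side 0.24 360 0.5048660545366198 0.6378129507941148 -0.07627750137467428 0.091047493266
[... 242 characters left out ...]
-0.07682127039355044 0.08693927099883246
side 0.36 214 0.48559456055731753 0.554482968032483 -0.00396622253410458 0.05990561492458048
side 0.39 157 0.48628459539545954 0.5495769515200372 -0.004616429606009507 0.04738166199011597
side 0.42 43 0.4798687835471159 0.5460711872165849 -0.025901345057622996 0.007009884209552643
side 0.45 308 0.42060489981439597 0.5624454303230408 -0.028135050874853015 0.07907754983218235
side 0.48 531 0.42024434208798694 0.5653116081946632 -0.027154306056505616 0.08049267202124144
side 0.51 880 0.4203902004261087 0.5534892441199888 -0.02680503724385558 0.09343288040989925
side 0.54 149 0.42007340328612436 0.4623334006902721 -0.021899524590287385 0.09553471500658382
```

```bash
python3 -m crank '[{"delta_rot":[0,0,0],"translation":[-4,0,40],"grip":-1},{"delta_rot":[0,0,0],"translation":[0,0,45],"grip":-1},{"delta_rot":[0,0,0],"translation":[0,0,45],"grip":-1},{"delta_rot":[0,0,0],"translation":[0,0,30],"grip":-1},{"delta_rot":[0,0,0],"translation":[0,0,15],"grip":-1},{"delta_rot":[0,0,0],"translation":[0,0,6],"grip":-1},{"delta_rot":[0,0,0],"translation":[0,0,0],"grip":-1},{"delta_rot":[0,0,0],"translation":[0,0,0],"grip":-1}]' 50
```

```text
time_s: 6.25
position: [0.5296, 0.0363, 0.0279]
tcp_rot: [[-0.992, -0.123, 0.003], [-0.123, 0.992, -0.0], [-0.003, -0.0, -1.0]]
wrist_force: [-0.1, -0.3, -1.8]
opening: 0.524
grasp_force: 52.8
```

```bash
python3 -m crank '[{"delta_rot":[0,0,0],"translation":[0,0,3],"grip":-1},{"delta_rot":[0,0,0],"translation":[0,0,2],"grip":-1},{"delta_rot":[0,0,0],"translation":[0,0,0],"grip":-1},{"delta_rot":[0,0,0],"translation":[0,0,0],"grip":0.1},{"delta_rot":[0,0,0],"translation":[0,0,0],"grip":0.4},{"delta_rot":[0,0,0],"translation":[0,0,0],"grip":0.4},{"delta_rot":[0,0,0],"translation":[0,0,-20],"grip":0.4},{"delta_rot":[0,0,0],"translation":[0,0,-40],"grip":0.4}]' 50
python3 -c "
from p import *
ca,sa=np.cos(.1222),np.sin(.1222)
C=lambda x,y,z:(.5365+x*ca-y*sa,.036+x*sa+y*ca,z)
plan([(.529,.036,.2),C(-.008,0,.40),C(.155,0,.40),C(.155,0,.29)],Rt(97))"
```

```text
time_s: 7.25
position: [0.5264, 0.0363, 0.0798]
tcp_rot: [[-0.992, -0.123, -0.005], [-0.123, 0.992, 0.0], [0.005, 0.001, -1.0]]
wrist_force: [0.2, 0.5, -0.5]
opening: 0.703
grasp_force: 0.0
turn [ 0.0008 -0.0049  0.001 ]
to [0.529 0.036 0.2  ] shift mm [  -2.5   -0.6 -120.2]
to [0.5286 0.035  0.4   ] shift mm [   0.6   -0.9 -200. ]
to [0.6903 0.0549 0.4   ] shift mm [-163.    0.    0.]
to [0.6903 0.0549 0.29  ] shift mm [  0.   0. 110.]
```

```bash
python3 -m crank '[{"delta_rot":[0,0,0],"translation":[0,0,-60],"grip":0.4},{"delta_rot":[0,0,0],"translation":[0,0,-60],"grip":-1},{"delta_rot":[0,0,0],"translation":[0,0,-60],"grip":-1},{"delta_rot":[0,0,0],"translation":[0,0,-60],"grip":-1},{"delta_rot":[0,0,0],"translation":[0,0,-60],"grip":-1},{"delta_rot":[0,0,0],"translation":[-20,0,-30],"grip":-1},{"delta_rot":[0,0,0],"translation":[-45,0,0],"grip":-1},{"delta_rot":[0,0,0],"translation":[-45,0,0],"grip":-1}]' 50
python3 -m crank '[{"delta_rot":[0,0,0],"translation":[-45,0,0],"grip":-1},{"delta_rot":[0,0,0],"translation":[-10,0,0],"grip":-1},{"delta_rot":[0,0,0],"translation":[0,0,20],"grip":-1},{"delta_rot":[0,0,0],"translation":[0,0,40],"grip":-1},{"delta_rot":[0,0,0],"translation":[0,0,30],"grip":-1},{"delta_rot":[0,0,0],"translation":[0,0,20],"grip":-1},{"delta_rot":[0,0,0],"translation":[0,0,0],"grip":-1},{"delta_rot":[0,0,0],"translation":[0,0,0],"grip":-1}]'
cat > lid.py <<'E'
from p import *
ca,sa=np.cos(.1222),np.sin(.1222)
s=manip.state();p=s["position"];D=p[:2]-[.5365,.036]
x,y,z=1000*(D[0]*ca+D[1]*sa),1000*(-D[0]*sa+D[1]*ca),1000*p[2];print("chest TCP",x,y,z)
for f,r in [(84,150),(76,150),(68,150),(60,150),(52,148),(44,146),(36,144),(28,140),(20,136),(12,132),(4,128),(-4,124),(-12,120),(-20,118),(-26,116),(-29,115)]:
    a=np.radians(f);o=11 if f>0 else -11*min(1,-f/10)
    X=85-r*np.cos(a)+9*np.sin(a)+o;Z=140+r*np.sin(a)+9*np.cos(a)
    print(f,"TCP",round(X),round(Z),"shift x,z",round(-(X-x)),round(-(Z-z)));x,z=X,Z
E
python3 lid.py
```

```text
time_s: 8.25
position: [0.6388, 0.0499, 0.4124]
tcp_rot: [[-0.992, -0.123, 0.002], [-0.123, 0.992, -0.0], [-0.002, -0.0, -1.0]]
wrist_force: [-0.5, 0.1, -0.3]
opening: -0.007
grasp_force: 0.0
time_s: 9.25
position: [0.6923, 0.0565, 0.3031]
tcp_rot: [[-0.992, -0.123, 0.003], [-0.123, 0.992, -0.0], [-0.003, -0.0, -1.0]]
wrist_force: [-0.5, -0.3, -0.8]
opening: -0.001
grasp_force: 0.0
chest TCP 157.16076804181245 1.3659744677716503 303.1355317993164
84 TCP 89 290 shift x,z 68 13
76 TCP 68 288 shift x,z 21 2
68 TCP 48 282 shift x,z 20 5
60 TCP 29 274 shift x,z 19 8
52 TCP 12 262 shift x,z 17 12
44 TCP -3 248 shift x,z 15 14
36 TCP -15 232 shift x,z 12 16
28 TCP -23 214 shift x,z 8 18
20 TCP -29 195 shift x,z 5 19
12 TCP -31 176 shift x,z 3 19
4 TCP -31 158 shift x,z 0 18
-4 TCP -44 140 shift x,z 13 18
-12 TCP -45 124 shift x,z 2 16
-20 TCP -40 108 shift x,z -5 16
-26 TCP -34 97 shift x,z -6 11
-29 TCP -31 92 shift x,z -3 5
```

```bash
python3 -m crank '[{"delta_rot":[0,0,0],"translation":[25,0,6],"grip":-1},{"delta_rot":[0,0,0],"translation":[25,0,6],"grip":-1},{"delta_rot":[0,0,0],"translation":[18,0,1],"grip":-1},{"delta_rot":[0,0,0],"translation":[21,0,2],"grip":-1},{"delta_rot":[0,0,0],"translation":[20,0,5],"grip":-1},{"delta_rot":[0,0,0],"translation":[19,0,8],"grip":-1},{"delta_rot":[0,0,0],"translation":[17,0,12],"grip":-1},{"delta_rot":[0,0,0],"translation":[15,0,14],"grip":-1}]' 50
python3 lid.py | head -1
python3 -m crank '[{"delta_rot":[0,0,0],"translation":[12,0,16],"grip":-1},{"delta_rot":[0,0,0],"translation":[8,0,18],"grip":-1},{"delta_rot":[0,0,0],"translation":[5,0,19],"grip":-1},{"delta_rot":[0,0,0],"translation":[3,0,19],"grip":-1},{"delta_rot":[0,0,0],"translation":[0,0,18],"grip":-1},{"delta_rot":[0,0,0],"translation":[8,0,18],"grip":-1},{"delta_rot":[0,0,0],"translation":[0,0,0],"grip":-1},{"delta_rot":[0,0,0],"translation":[0,0,0],"grip":-1}]' 50
python3 lid.py
```

```text
time_s: 10.25
position: [0.5346, 0.0368, 0.2509]
tcp_rot: [[-0.992, -0.123, 0.007], [-0.123, 0.992, -0.0], [-0.007, -0.001, -1.0]]
wrist_force: [0.6, 0.2, 2.6]
opening: -0.001
grasp_force: 1.0
chest TCP -1.8303801108903297 1.0393974676887934 250.903305656004
time_s: 11.25
position: [0.4976, 0.0325, 0.1394]
tcp_rot: [[-0.992, -0.123, 0.0], [-0.123, 0.992, -0.0], [-0.0, -0.0, -1.0]]
wrist_force: [0.3, 0.1, 0.0]
opening: 0.002
grasp_force: 0.0
chest TCP -38.99149867806824 1.23250118955999 139.37970152552228
84 TCP 89 290 shift x,z -128 -151
76 TCP 68 288 shift x,z 21 2
68 TCP 48 282 shift x,z 20 5
60 TCP 29 274 shift x,z 19 8
52 TCP 12 262 shift x,z 17 12
44 TCP -3 248 shift x,z 15 14
36 TCP -15 232 shift x,z 12 16
28 TCP -23 214 shift x,z 8 18
20 TCP -29 195 shift x,z 5 19
12 TCP -31 176 shift x,z 3 19
4 TCP -31 158 shift x,z 0 18
-4 TCP -44 140 shift x,z 13 18
-12 TCP -45 124 shift x,z 2 16
-20 TCP -40 108 shift x,z -5 16
-26 TCP -34 97 shift x,z -6 11
-29 TCP -31 92 shift x,z -3 5
```

```bash
python3 -m crank '[{"delta_rot":[0,0,0],"translation":[2,0,15],"grip":-1},{"delta_rot":[0,0,0],"translation":[-3,0,16],"grip":-1},{"delta_rot":[0,0,0],"translation":[-5,0,11],"grip":-1},{"delta_rot":[0,0,0],"translation":[-2,0,5],"grip":-1},{"delta_rot":[0,0,0],"translation":[0,0,2],"grip":-1},{"delta_rot":[0,0,0],"translation":[0,0,1],"grip":-1},{"delta_rot":[0,0,0],"translation":[0,0,0],"grip":-1},{"delta_rot":[0,0,0],"translation":[0,0,0],"grip":-1}]' 50
python3 lid.py | head -1
```

```text
time_s: 12.25
position: [0.5044, 0.0334, 0.0914]
tcp_rot: [[-0.992, -0.123, -0.005], [-0.123, 0.992, -0.0], [0.005, 0.0, -1.0]]
wrist_force: [-14.7, -1.9, 19.3]
opening: -0.005
grasp_force: 11.5
chest TCP -32.228557765703286 1.3204262992097664 91.41734528642156
```

```bash
python3 -m crank '[{"delta_rot":[0,0,0],"translation":[0,0,-30],"grip":-1},{"delta_rot":[0,0,0],"translation":[0,0,-60],"grip":-1},{"delta_rot":[0,0,0.12],"translation":[0,0,-60],"grip":0},{"delta_rot":[0,0,0.12],"translation":[0,0,0],"grip":0},{"delta_rot":[0,0,0.12],"translation":[0,50,0],"grip":0},{"delta_rot":[0,0,0],"translation":[0,50,0],"grip":0},{"delta_rot":[0,0,0],"translation":[0,0,0],"grip":0},{"delta_rot":[0,0,0],"translation":[0,0,0],"grip":0}]' 50
python3 - <<'E'
from p import *
d={n:vision.capture(n) for n in("side","top")}
for n in d:
    P=cloud(d[n]).reshape(-1,3);P=P[~np.isnan(P[:,0])]
    ca,sa=np.cos(.1222),np.sin(.1222);D=P[:,:2]-[.5365,.036];x=D[:,0]*ca+D[:,1]*sa;y=-D[:,0]*sa+D[:,1]*ca
    k=(x>-.06)&(x<.07)&(abs(y)<.1)&(P[:,2]<.18);A=np.c_[x[k],np.ones(k.sum())];print(n,k.sum(),np.linalg.lstsq(A,P[k,2],rcond=None)[0],"expect slope .532, z0",.140-.085*.532+.009/.883)
plan([(.5005,.3335,.2),(.5005,.3335,.066)],Rt(76.5))
c=d["top"]["color"][100:260,165:440,::-1]
E
```

```text
time_s: 13.25
position: [0.5229, 0.1317, 0.2387]
tcp_rot: [[-0.972, 0.234, -0.001], [0.234, 0.972, -0.001], [0.001, -0.001, -1.0]]
wrist_force: [-0.3, -0.1, 0.5]
opening: 0.499
grasp_force: 0.0
side 2187 [0.5591 0.1036] expect slope .532, z0 0.10497252548131371
top 3292 [0.5435 0.1031] expect slope .532, z0 0.10497252548131371
turn [-0.0004 -0.0004 -0.0021]
to [0.5005 0.3335 0.2   ] shift mm [ 69.1 191.7  39. ]
to [0.5005 0.3335 0.066 ] shift mm [  0.   0. 134.]
```

Lid is shut. Now to the hook.

```bash
python3 -m crank '[{"delta_rot":[0,0,0],"translation":[17,48,10],"grip":0},{"delta_rot":[0,0,0],"translation":[17,48,10],"grip":0},{"delta_rot":[0,0,0],"translation":[17,48,10],"grip":0},{"delta_rot":[0,0,0],"translation":[18,48,10],"grip":0},{"delta_rot":[0,0,0],"translation":[0,0,30],"grip":0},{"delta_rot":[0,0,0],"translation":[0,0,20],"grip":0},{"delta_rot":[0,0,0],"translation":[0,0,0],"grip":0},{"delta_rot":[0,0,0],"translation":[0,0,0],"grip":0}]' 80
python3 - <<'E'
from p import *
plan([(.5005,.3335,.066)],Rt(76.5))
d=vision.capture("top");W=cloud(d);P=W.reshape(-1,3)
s=manip.state()
c=d["color"][120:240,140:270,::-1];cv2.imwrite("pics/t3.png",cv2.resize(c,(650,600),interpolation=cv2.INTER_CUBIC))
E
```

```text
time_s: 14.35
position: [0.5019, 0.334, 0.1503]
tcp_rot: [[-0.972, 0.236, 0.001], [0.236, 0.972, 0.001], [-0.001, 0.001, -1.0]]
wrist_force: [-0.3, 0.1, -0.4]
opening: 0.5
grasp_force: 0.0
turn [ 0.001   0.001  -0.0027]
to [0.5005 0.3335 0.066 ] shift mm [ 1.2 -0.8 84.3]
```

View pics/t3.png

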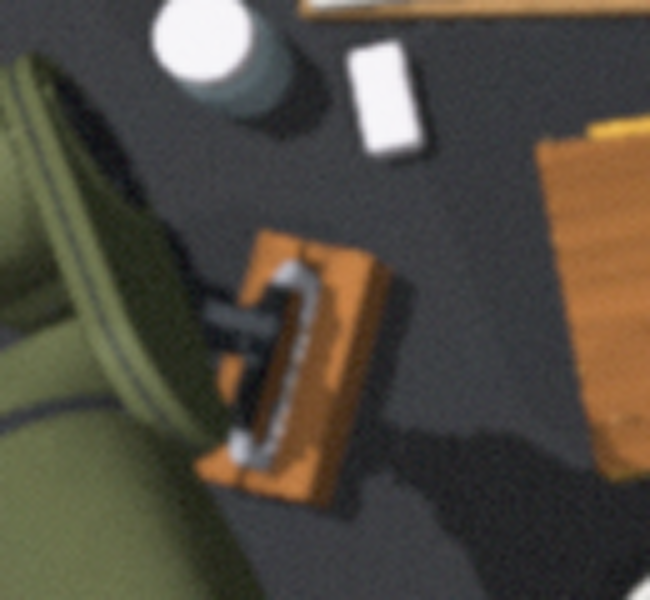

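The view shows the black grip (265,380) between the fingers, beneath the gripper at (240,325). Descending.

```bash
python3 -m crank '[{"delta_rot":[0,0,0],"translation":[1,-1,34],"grip":0},{"delta_rot":[0,0,0],"translation":[0,0,30],"grip":0},{"delta_rot":[0,0,0],"translation":[0,0,20],"grip":0},{"delta_rot":[0,0,0],"translation":[0,0,0],"grip":-0.2},{"delta_rot":[0,0,0],"translation":[0,0,0],"grip":-0.5},{"delta_rot":[0,0,0],"translation":[0,0,0],"grip":-0.7},{"delta_rot":[0,0,0],"translation":[0,0,0],"grip":-1},{"delta_rot":[0,0,0],"translation":[0,0,0],"grip":-1}]' 80
```

```text
time_s: 15.4
position: [0.501, 0.3345, 0.0672]
tcp_rot: [[-0.972, 0.234, 0.003], [0.234, 0.972, 0.001], [-0.003, 0.002, -1.0]]
wrist_force: [-0.6, -1.1, 5.6]
opening: 0.15
grasp_force: 78.4
```

```bash
python3 -m crank '[{"delta_rot":[0,0,0],"translation":[0,0,-15],"grip":-1},{"delta_rot":[0,0,0],"translation":[0,0,-30],"grip":-1},{"delta_rot":[0,0,0],"translation":[0,0,-50],"grip":-1},{"delta_rot":[0,0,0],"translation":[0,0,-60],"grip":-1},{"delta_rot":[0,0,0],"translation":[0,0,-60],"grip":-1},{"delta_rot":[0,0,0],"translation":[0,0,-60],"grip":-1},{"delta_rot":[0,0,0],"translation":[0,0,-60],"grip":-1},{"delta_rot":[0,0,0],"translation":[0,0,-60],"grip":-1}]' 80
python3 -m crank '[{"delta_rot":[0,0,0],"translation":[0,0,-60],"grip":-1},{"delta_rot":[0,0,0],"translation":[0,0,-60],"grip":-1},{"delta_rot":[0,0,0],"translation":[0,0,-60],"grip":-1},{"delta_rot":[0,0,0],"translation":[0,0,-60],"grip":-1},{"delta_rot":[0,0,0],"translation":[0,0,0],"grip":-1},{"delta_rot":[0,0,0],"translation":[0,0,0],"grip":-1},{"delta_rot":[0,0,0],"translation":[0,0,0],"grip":-1},{"delta_rot":[0,0,0],"translation":[0,0,0],"grip":-1}]' 80
python3 - <<'E'
from p import *
s=manip.state();p=s["position"];R=s["tcp_rot"];out=[]
for n in("top","side"):
    cs=[vision.capture(n) for _ in range(4)];c=cs[0];im=np.mean([q["color"] for q in cs],0).astype(np.uint8)
    # hook frame guess: TCP at hook z~58
    f=lambda x,z:proj(c,p+R@np.array([x,0,.058-z]))[0]
    print(n,"TCP px",proj(c,p)[0],"under +toolx end",f(.06,0),"-toolx end",f(-.06,0))
    u,v=f(0,.03).astype(int);print(u,v);h=40
    out.append(cv2.resize(im[max(0,v-h):v+h,max(0,u-h):u+h,::-1],(400,400),interpolation=cv2.INTER_CUBIC))
cv2.imwrite("pics/hk.png",np.hstack(out))
E
```

```text
time_s: 16.4
position: [0.499, 0.3335, 0.4623]
tcp_rot: [[-0.972, 0.234, -0.001], [0.234, 0.972, -0.0], [0.001, -0.0, -1.0]]
wrist_force: [1.3, 0.4, -1.1]
opening: 0.146
grasp_force: 78.3
time_s: 17.4
position: [0.5, 0.334, 0.6982]
tcp_rot: [[-0.972, 0.235, -0.003], [0.235, 0.972, -0.002], [0.003, -0.003, -1.0]]
wrist_force: [-0.3, 0.1, -2.0]
opening: 0.145
grasp_force: 78.5
top TCP px [ 32.2789 112.3498] under +toolx end [ 48.379  166.7267] -toolx end [75.1364 88.9264]
47 119
side TCP px [246.6489 -15.5088] under +toolx end [228.3361   7.9473] -toolx end [268.2283   1.4234]
247 -5
```

View pics/hk.png

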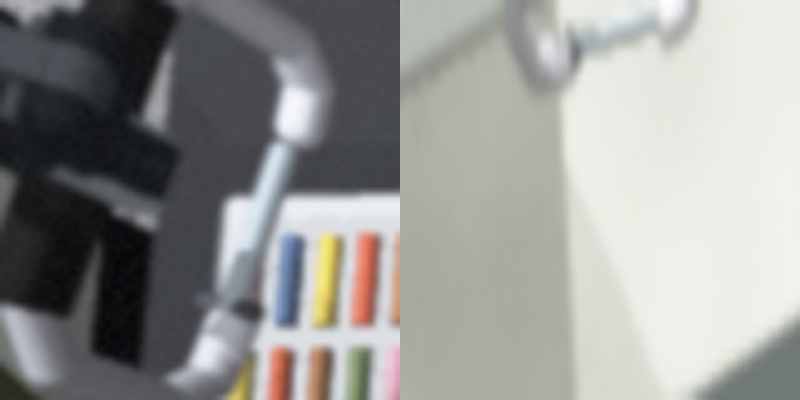

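The hook's dark pin end is at crop (235,305) and the nose end at (290,140). So the nose points to world +x, up the slope.

```bash
python3 - <<'E'
from p import *
s=manip.state();p=s["position"];R=s["tcp_rot"]
for n in("top","side"):
    c=vision.capture(n)
    for z in(.005,.009,.013):print(n,z,[(x,proj(c,p+R@np.array([-x/1000,0,.058-z]))[0].round(1).tolist()) for x in(-22,-18,24,28,32)])
# target geometry
ca,sa=np.cos(.1222),np.sin(.1222)
bar=np.array([.437,.0237,.120])
Rg=Rt(97,28);print(Rg)
n=-Rg[:,2]
for bz in(-.025,-.004,.03,.056):
    # hook origin-> bar at hook x17 (toward +slope = -tool x), z bz ; TCP at hook x0,z.058
    t=bar+Rg@np.array([.018,0,bz-.058]);print(bz,t)
tt=bar+Rg@np.array([.018,0,-.04-.058]);print("standoff",tt);plan([(.50,.334,.45),tt],Rg)
E
```

```text
top 0.005 [(-22, [53.7, 140.1]), (-18, [54.6, 137.5]), (24, [64.0, 109.9]), (28, [64.9, 107.3]), (32, [65.8, 104.8])]
top 0.009 [(-22, [51.7, 139.3]), (-18, [52.7, 136.6]), (24, [62.2, 108.9]), (28, [63.1, 106.3]), (32, [64.0, 103.7])]
top 0.013 [(-22, [49.8, 138.4]), (-18, [50.7, 135.7]), (24, [60.3, 107.8]), (28, [61.2, 105.2]), (32, [62.1, 102.6])]
side 0.005 [(-22, [240.9, 3.4]), (-18, [242.2, 3.2]), (24, [256.2, 0.9]), (28, [257.5, 0.7]), (32, [258.9, 0.5])]
side 0.009 [(-22, [240.7, 2.1]), (-18, [242.1, 1.8]), (24, [256.1, -0.5]), (28, [257.4, -0.7]), (32, [258.8, -0.9])]
side 0.013 [(-22, [240.6, 0.7]), (-18, [241.9, 0.5]), (24, [256.0, -1.8]), (28, [257.3, -2.0]), (32, [258.7, -2.3])]
[[-0.8764 -0.1219  0.466 ]
 [-0.1076  0.9925  0.0572]
 [-0.4695  0.     -0.8829]]
-0.025 [0.3825 0.017  0.1848]
-0.004 [0.3923 0.0182 0.1663]
0.03 [0.4082 0.0202 0.1363]
0.056 [0.4203 0.0216 0.1133]
standoff [0.3756 0.0162 0.1981]
turn [-0.0876 -0.4832 -0.3518]
to [0.5   0.334 0.45 ] shift mm [117.3   0.2 221.2]
to [0.3756 0.0162 0.1981] shift mm [ 261.5 -300.3  146.3]
```

```bash
python3 -m crank '[{"delta_rot":[-0.022,-0.121,-0.088],"translation":[0,0,0],"grip":-1},{"delta_rot":[-0.022,-0.121,-0.088],"translation":[0,0,0],"grip":-1},{"delta_rot":[-0.022,-0.121,-0.088],"translation":[0,0,0],"grip":-1},{"delta_rot":[-0.022,-0.121,-0.088],"translation":[0,0,0],"grip":-1},{"delta_rot":[0,0,0],"translation":[34,-33,26],"grip":-1},{"delta_rot":[0,0,0],"translation":[34,-33,26],"grip":-1},{"delta_rot":[0,0,0],"translation":[34,-33,26],"grip":-1},{"delta_rot":[0,0,0],"translation":[34,-33,26],"grip":-1}]' 100
python3 -m crank '[{"delta_rot":[0,0,0],"translation":[34,-33,26],"grip":-1},{"delta_rot":[0,0,0],"translation":[34,-33,26],"grip":-1},{"delta_rot":[0,0,0],"translation":[34,-33,26],"grip":-1},{"delta_rot":[0,0,0],"translation":[34,-33,26],"grip":-1},{"delta_rot":[0,0,0],"translation":[34,-33,26],"grip":-1},{"delta_rot":[0,0,0],"translation":[0,0,0],"grip":-1},{"delta_rot":[0,0,0],"translation":[0,0,0],"grip":-1},{"delta_rot":[0,0,0],"translation":[0,0,0],"grip":-1}]' 100
python3 -c "
from p import *
print(manip.state()['joints'])
plan([(.3756,.0162,.1981)],Rt(97,28))"
```

```text
time_s: 18.9
position: [0.4443, 0.1932, 0.5432]
tcp_rot: [[-0.876, -0.123, 0.466], [-0.108, 0.992, 0.058], [-0.47, 0.0, -0.883]]
wrist_force: [-0.3, -0.9, -0.7]
opening: 0.144
grasp_force: 101.7
time_s: 19.9
position: [0.3777, 0.0205, 0.3525]
tcp_rot: [[-0.874, -0.125, 0.469], [-0.11, 0.992, 0.058], [-0.473, -0.001, -0.881]]
wrist_force: [-0.1, -0.8, -1.4]
opening: 0.142
grasp_force: 101.7
[-0.1995 -0.9324  2.2666  0.1549  1.3395 -1.895 ]
turn [0.0007 0.0037 0.0028]
to [0.3756 0.0162 0.1981] shift mm [ 74.8  -4.  135.1]
```

```bash
python3 -m crank '[{"delta_rot":[0,0,0],"translation":[18,-1,33],"grip":-1},{"delta_rot":[0,0,0],"translation":[18,-1,33],"grip":-1},{"delta_rot":[0,0,0],"translation":[18,-1,33],"grip":-1},{"delta_rot":[0,0,0],"translation":[18,-1,33],"grip":-1},{"delta_rot":[0,0,0],"translation":[0,0,0],"grip":-1},{"delta_rot":[0,0,0],"translation":[0,0,0],"grip":-1},{"delta_rot":[0,0,0],"translation":[0,0,0],"grip":-1},{"delta_rot":[0,0,0],"translation":[0,0,0],"grip":-1}]' 100
python3 -c "
from p import *
print(manip.state()['joints'])
plan([(.3756,.0162,.1981)],Rt(97,28))"
```

```text
time_s: 20.9
position: [0.3768, 0.0154, 0.2015]
tcp_rot: [[-0.875, -0.122, 0.469], [-0.108, 0.992, 0.057], [-0.472, -0.001, -0.881]]
wrist_force: [-0.1, -0.6, -1.2]
opening: 0.137
grasp_force: 101.7
[-0.2197 -0.9641  2.5257  0.1765  1.1187 -1.9533]
turn [-0.0004  0.0031  0.0008]
to [0.3756 0.0162 0.1981] shift mm [2.6 1.  2.5]
```

```bash
cat > ov.py <<'E'
from p import *
import sys
s=manip.state();p=s["position"];R=s["tcp_rot"];out=[];bar=np.array([.437,.0237,.120])
y=Rt(97,28)[:,1]
for n in("side","top"):
    cs=[vision.capture(n) for _ in range(4)];c=cs[0];im=np.mean([q["color"] for q in cs],0).astype(np.uint8)[:,:,::-1]
    u,v=proj(c,bar)[0].round().astype(int)-[30,35];k=6
    o=cv2.resize(im[v:v+70,u:u+65],None,fx=k,fy=k,interpolation=cv2.INTER_CUBIC)
    def dot(X,col):
        q=((proj(c,X)[0]-[u,v]+.5)*k).astype(int);cv2.circle(o,tuple(int(a) for a in q),2,col,-1)
    for e in(-.028,0,.028):dot(bar+y*e,(255,0,0))
    for x in(-60,-22,17,28,60):dot(p+R@np.array([-x/1000,0,.056]),(0,0,255) if x!=17 else (0,255,0))
    out.append(o)
cv2.imwrite(sys.argv[1],np.hstack(out))
E
python3 ov.py pics/ov1.png
```

```text
(no output)
```

View pics/ov1.png

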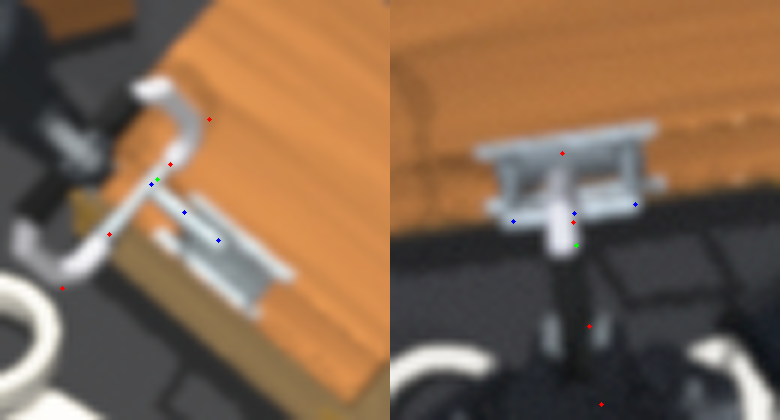

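Side crop: bar end at (222,243) agrees with the prediction. The hook lies about 1 px (~3 mm) to +y of its predicted dots in both views, so I shift it slightly and approach.

```bash
python3 -m crank '[{"delta_rot":[0,0.003,0],"translation":[2,-3,8],"grip":-1},{"delta_rot":[0,0,0],"translation":[0,0,10],"grip":-1},{"delta_rot":[0,0,0],"translation":[0,0,8],"grip":-1},{"delta_rot":[0,0,0],"translation":[0,0,6],"grip":-1},{"delta_rot":[0,0,0],"translation":[0,0,6],"grip":-1},{"delta_rot":[0,0,0],"translation":[0,0,5],"grip":-1},{"delta_rot":[0,0,0],"translation":[0,0,4],"grip":-1},{"delta_rot":[0,0,0],"translation":[0,0,0],"grip":-1}]' 120
python3 -c "
from p import *
s=manip.state();R=Rt(97,28)
print('wf tool',s['tcp_rot'].T@s['wrist_force']);b=s['tcp_rot'].T@(np.array([.437,.0237,.12])-s['position']);print('bar: hook x',-b[0],'z',.057-b[2])
plan([],R)"
```

```text
time_s: 22.3
position: [0.3966, 0.0149, 0.157]
tcp_rot: [[-0.878, -0.122, 0.463], [-0.108, 0.992, 0.057], [-0.467, 0.0, -0.884]]
wrist_force: [-3.3, -0.4, -0.7]
opening: 0.135
grasp_force: 121.2
wf tool [ 3.245   0.0185 -0.9526]
bar: hook x 0.019126425710632527 z 0.00501491114590908
turn [ 0.0004 -0.0028  0.0003]
```

```bash
python3 -m crank '[{"delta_rot":[0,0,0],"translation":[0,0,3],"grip":-1},{"delta_rot":[0,0,0],"translation":[0,0,3],"grip":-1},{"delta_rot":[0,0,0],"translation":[0,0,3],"grip":-1},{"delta_rot":[0,0,0],"translation":[0,0,3],"grip":-1},{"delta_rot":[0,0,0],"translation":[0,0,0],"grip":-1},{"delta_rot":[0,0,0],"translation":[0,0,0],"grip":-1},{"delta_rot":[0,0,0],"translation":[0,0,0],"grip":-1},{"delta_rot":[0,0,0],"translation":[0,0,0],"grip":-1}]' 120
cat > st.py <<'E'
from p import *
s=manip.state()
print('dF tool',s['tcp_rot'].T@(s['wrist_force']-[-.1,-.6,-1.2]));b=s['tcp_rot'].T@(np.array([.437,.0237,.12])-s['position']);print('bar: hook x',-b[0],'z',.057-b[2])
E
python3 st.py
```

```text
time_s: 23.3
position: [0.4022, 0.0155, 0.1465]
tcp_rot: [[-0.877, -0.122, 0.464], [-0.108, 0.993, 0.057], [-0.467, -0.0, -0.884]]
wrist_force: [-1.8, -0.5, 2.0]
opening: 0.138
grasp_force: 121.6
dF tool [ 0.0453  0.2667 -3.5883]
bar: hook x 0.019063683561384867 z 0.01692998689604673
```

```bash
python3 -m crank '[{"delta_rot":[0,0,0],"translation":[0,0,4],"grip":-1},{"delta_rot":[0,0,0],"translation":[0,0,4],"grip":-1},{"delta_rot":[0,0,0],"translation":[0,0,4],"grip":-1},{"delta_rot":[0,0,0],"translation":[0,0,4],"grip":-1},{"delta_rot":[0,0,0],"translation":[0,0,4],"grip":-1},{"delta_rot":[0,0,0],"translation":[0,0,0],"grip":-1},{"delta_rot":[0,0,0],"translation":[0,0,0],"grip":-1},{"delta_rot":[0,0,0],"translation":[0,0,0],"grip":-1}]' 120
python3 st.py
```

```text
time_s: 24.3
position: [0.4116, 0.0167, 0.1291]
tcp_rot: [[-0.877, -0.122, 0.465], [-0.108, 0.993, 0.057], [-0.468, 0.0, -0.884]]
wrist_force: [-0.2, 0.0, -2.1]
opening: 0.135
grasp_force: 121.1
dF tool [0.4616 0.6177 0.7799]
bar: hook x 0.018756723096099506 z 0.036807002766822326
```

```bash
python3 -m crank '[{"delta_rot":[0,0,0],"translation":[0,0,4],"grip":-1},{"delta_rot":[0,0,0],"translation":[0,0,4],"grip":-1},{"delta_rot":[0,0,0],"translation":[0,0,3],"grip":-1},{"delta_rot":[0,0,0],"translation":[0,0,3],"grip":-1},{"delta_rot":[0,0,0],"translation":[0,0,0],"grip":-1},{"delta_rot":[0,0,0],"translation":[0,0,0],"grip":-1},{"delta_rot":[0,0,0],"translation":[0,0,0],"grip":-1},{"delta_rot":[0,0,0],"translation":[0,0,0],"grip":-1}]' 120
python3 st.py
```

```text
time_s: 25.3
position: [0.418, 0.0175, 0.1166]
tcp_rot: [[-0.877, -0.122, 0.464], [-0.108, 0.993, 0.057], [-0.468, -0.0, -0.884]]
wrist_force: [0.3, 0.2, -2.9]
opening: 0.136
grasp_force: 121.1
dF tool [0.357  0.7585 1.7586]
bar: hook x 0.01893631851627885 z 0.050840945855435776
```

```bash
python3 -m crank '[{"delta_rot":[0,0,0],"translation":[0,0,2],"grip":-1},{"delta_rot":[0,0,0],"translation":[0,0,2],"grip":-1},{"delta_rot":[0,0,0],"translation":[0,0,1],"grip":-1},{"delta_rot":[0,0,0],"translation":[0,0,0],"grip":-1},{"delta_rot":[0,0,0],"translation":[0,0,0],"grip":-1},{"delta_rot":[0,0,0],"translation":[0,0,0],"grip":-1},{"delta_rot":[0,0,0],"translation":[0,0,0],"grip":-1},{"delta_rot":[0,0,0],"translation":[0,0,0],"grip":-1}]' 120
python3 st.py; python3 ov.py pics/ov2.png
```

```text
time_s: 26.3
position: [0.4203, 0.0178, 0.112]
tcp_rot: [[-0.877, -0.122, 0.464], [-0.108, 0.993, 0.057], [-0.467, 0.0, -0.884]]
wrist_force: [-1.1, -0.9, -2.2]
opening: 0.134
grasp_force: 121.1
dF tool [ 1.3402 -0.2053  0.3906]
bar: hook x 0.019049579143490338 z 0.05594051054275244
```

View pics/ov2.png

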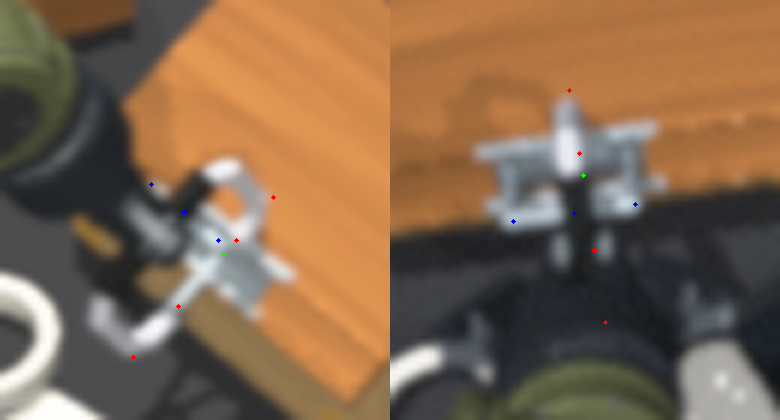

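The side crop shows the gate rod lying straight from (170,310) to (225,265), so it is shut with the bar inside. I'll press the last few mm to be certain.

```bash
python3 -m crank '[{"delta_rot":[0,0,0],"translation":[0,0,1],"grip":-1},{"delta_rot":[0,0,0],"translation":[0,0,1],"grip":-1},{"delta_rot":[0,0,0],"translation":[0,0,1],"grip":-1},{"delta_rot":[0,0,0],"translation":[0,0,0],"grip":-1},{"delta_rot":[0,0,0],"translation":[0,0,0],"grip":-1},{"delta_rot":[0,0,0],"translation":[0,0,0],"grip":-1},{"delta_rot":[0,0,0],"translation":[0,0,0],"grip":-1},{"delta_rot":[0,0,0],"translation":[0,0,0],"grip":-1}]' 120
python3 st.py
```

```text
time_s: 27.7
position: [0.4215, 0.0179, 0.1101]
tcp_rot: [[-0.878, -0.123, 0.463], [-0.109, 0.992, 0.057], [-0.466, -0.0, -0.885]]
wrist_force: [-11.1, -1.6, 7.2]
opening: 0.134
grasp_force: 123.4
dF tool [  5.8364   0.3812 -12.5646]
bar: hook x 0.018862828701776278 z 0.058216548495886075
```

```bash
python3 -m crank '[{"delta_rot":[0,0,0],"translation":[0,0,-13],"grip":-1},{"delta_rot":[0,0,0],"translation":[0,0,-13],"grip":-1},{"delta_rot":[0,0,0],"translation":[0,0,-13],"grip":-1},{"delta_rot":[0,0,0],"translation":[0,0,-3],"grip":-1},{"delta_rot":[0,0,0],"translation":[0,0,-2],"grip":-1},{"delta_rot":[0,0,0],"translation":[0,0,-2],"grip":-1},{"delta_rot":[0,0,0],"translation":[0,0,0],"grip":-1},{"delta_rot":[0,0,0],"translation":[0,0,0],"grip":-1}]' 120
python3 st.py
```

```text
time_s: 28.7
position: [0.4001, 0.0154, 0.1493]
tcp_rot: [[-0.878, -0.122, 0.463], [-0.108, 0.993, 0.057], [-0.466, 0.0, -0.885]]
wrist_force: [2.1, 0.4, -4.7]
opening: 0.136
grasp_force: 120.7
dF tool [-0.4566  0.7657  4.1594]
bar: hook x 0.019643941449582508 z 0.013502601146432418
```

```bash
python3 -m crank '[{"delta_rot":[0,0,0],"translation":[0,0,14],"grip":-1},{"delta_rot":[0,0,0],"translation":[0,0,14],"grip":-1},{"delta_rot":[0,0,0],"translation":[0,0,12],"grip":-1},{"delta_rot":[0,0,0],"translation":[0,0,3],"grip":-1},{"delta_rot":[0,0,0],"translation":[0,0,1],"grip":-1},{"delta_rot":[0,0,0],"translation":[0,0,0],"grip":-1},{"delta_rot":[0,0,0],"translation":[0,0,0],"grip":-1},{"delta_rot":[0,0,0],"translation":[0,0,0],"grip":-1}]' 120
python3 st.py
python3 -m crank '[{"delta_rot":[0,0,0],"translation":[0,0,0],"grip":-0.6},{"delta_rot":[0,0,0],"translation":[0,0,0],"grip":-0.4},{"delta_rot":[0,0,0],"translation":[0,0,0],"grip":-0.2},{"delta_rot":[0,0,0],"translation":[0,0,0],"grip":0},{"delta_rot":[0,0,0],"translation":[0,0,-10],"grip":0},{"delta_rot":[0,0,0],"translation":[0,0,-20],"grip":0},{"delta_rot":[0,0,0],"translation":[0,0,-30],"grip":0},{"delta_rot":[0,0,0],"translation":[0,0,0],"grip":0}]' 20
```

```text
time_s: 29.7
position: [0.4208, 0.0178, 0.1115]
tcp_rot: [[-0.877, -0.122, 0.465], [-0.108, 0.993, 0.057], [-0.468, -0.0, -0.884]]
wrist_force: [-0.6, -0.6, -0.8]
opening: 0.137
grasp_force: 120.9
dF tool [ 0.2307  0.0775 -0.539 ]
bar: hook x 0.01878356800633111 z 0.05666869390826233
time_s: 30.7
position: [0.3941, 0.014, 0.1677]
tcp_rot: [[-0.874, -0.121, 0.47], [-0.108, 0.993, 0.056], [-0.474, -0.002, -0.881]]
wrist_force: [0.3, -0.1, -0.3]
opening: 0.499
grasp_force: 0.0
```

Retreat upward (−x,−z tool mix) and check.

```bash
python3 -m crank '[{"delta_rot":[0,0,0],"translation":[-15,0,-30],"grip":0},{"delta_rot":[0,0,0],"translation":[-22,0,-40],"grip":0},{"delta_rot":[0,0,0],"translation":[-22,0,-40],"grip":0},{"delta_rot":[0,0,0],"translation":[-22,0,-40],"grip":0},{"delta_rot":[0,0,0],"translation":[0,50,0],"grip":0},{"delta_rot":[0,0,0],"translation":[0,50,0],"grip":0},{"delta_rot":[0,0,0],"translation":[0,50,0],"grip":0},{"delta_rot":[0,0,0],"translation":[0,0,0],"grip":0}]' 20
python3 - <<'E'
from p import *
o=[]
for n,(u,v) in(("side",(300,200)),("top",(290,190))):
    im=vision.capture(n)["color"][:,:,::-1][v-75:v+75,u-50:u+50];o.append(cv2.resize(im,(400,600),interpolation=cv2.INTER_CUBIC))
cv2.imwrite("pics/end.png",np.hstack(o))
E
```

```text
time_s: 31.7
position: [0.3746, 0.1679, 0.333]
tcp_rot: [[-0.877, -0.133, 0.461], [-0.118, 0.991, 0.062], [-0.465, -0.0, -0.885]]
wrist_force: [0.2, -0.5, 0.2]
opening: 0.501
grasp_force: 0.0
```

View pics/end.png

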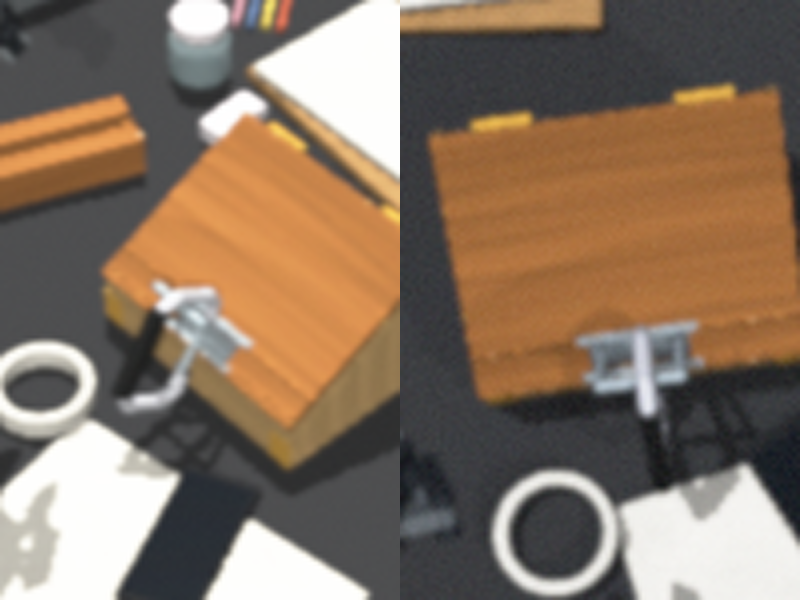

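The final view shows the lid shut and the hook hanging on the staple bar (side crop (170,340)), with the gripper clear.

```bash
python3 -m crank '[{"delta_rot":[0,0,0],"translation":[0,0,0],"grip":0},{"delta_rot":[0,0,0],"translation":[0,0,0],"grip":0},{"delta_rot":[0,0,0],"translation":[0,0,0],"grip":0},{"delta_rot":[0,0,0],"translation":[0,0,0],"grip":0},{"delta_rot":[0,0,0],"translation":[0,0,0],"grip":0},{"delta_rot":[0,0,0],"translation":[0,0,0],"grip":0},{"delta_rot":[0,0,0],"translation":[0,0,0],"grip":0},{"delta_rot":[0,0,0],"translation":[0,0,0],"grip":0}]' >/dev/null; python3 -c "
from cell import manip;print(manip.job_done())"
```

```text
the job is handed in; nothing more can be done
None
```

The tin is in the chest, the lid is shut, and the hook hangs on the staple with its gate closed behind the bar (it held at about 4 N in a pull test); I handed the job in at about 33 s without touching the other things on the table.

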